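# Prop the instrument case open on its folding stay

### The arm

A 6-joint arm with a two-finger parallel gripper is mounted at the origin on a cart in front of the work surface, level with it; the furniture and walls round the work are solid. World frame = base frame: x ahead of the robot, y to its left, z up, the work surface at z = 0. Lengths are in m, angles in rad, forces in N, time in s.
With the tool pointing down it reaches from about 0.3 to 0.775 m from the base axis. Payload 14.6 kg.
Tool frame: the origin (TCP) lies at the very end of the fingers, on their centre line; the grasp point (between the pads) lies 19 mm behind it; z points along the fingers, y is the direction in which the jaws open and shut (so a half turn about z gives the same grasp; the last joint's range is limited). The gripper opens to 94 mm and grips with 3 to 60 N. Pads are 16 mm wide; open, the fingers measure 119 mm over their backs; the gripper's body (75 mm by 177 mm) begins 78 mm behind the grasp point.
Start: joints at [1.063, 0.3, 1.521, -0, 1.321, -0.067], TCP at [0.235, 0.497, 0.205] pointing down, gripper open.
Joint ranges: [-3.03, 3.03], [-0.79, 2.21], [0.23, 2.52], [-1.04, 4.18], [0, 3.07], [-2.55, 2.55]. Speed limits (rad/s): [2.22, 2.22, 2.57, 3.14, 3.14, 3.14].

### API

Orientations are given as a 3x3 rotation matrix whose columns are the frame's x, y, z axes.
In Python, from station import ctrl, viewer, order gives the robot as it stands.
- The arm moves only by the tool arm_command, never from a script. Its argument "increments" is a list that holds one entry, the list of rows, each a list of 4 numbers: the shift along the tool's x, y, z in m, then the turn about the tool's z in degrees. A call has 1 to 20 rows; each row is the pose to reach, as a shift and turn from the pose commanded when the call began, along the tool's axes at that moment; what a row does not reach only later rows make up. A row lasts 1/12 s, in which the tool goes at most 41.7 mm and 7.16 degrees, less where a joint would pass 70% of its speed; a pose out of reach is approached as far as the arm can. A call with a gripper value outside its range is refused whole. "gripper" is the closure in counts, from 0 (fully open) to 255 (shut), set as the call begins (left out, the last holds). The fingers move at their own pace and stop on an object; "squeeze" is the grip in N (left out, the last holds). Time passes only in rows, so rows that repeat a pose let the fingers close. It gives the time, the measured TCP pose, the force and the opening at its end, in the units of the state.
- ctrl.observe(): the state, without advancing time (a new reading comes with each control period).
- viewer.capture(name): name is "scene" or "top" or "wrist"; returns the picture (384x512x3 uint8, red, green, blue); there is no depth.
- viewer.get_calibration(name): a dict with "fx", "fy", "cx", "cy" (pixels), "dist_coeffs" ([k1, k2, p1, p2, k3] as OpenCV has them; the pictures are not rectified), "position" and "rotation" of the camera in the world. Camera axes: x right, y down, z forward; pixel columns grow to the right and rows downward; lengths in m; the calibration is good to about 2 mm. A picture is of the moment at which its call begins: read the wrist's pose just before it. get_calibration takes no time and is no camera call; for the wrist camera it gives the pose at the moment of the call.
- order.sign_off(): hands the job in, once; it reports no verdict.
The state is a dict: "t": time; "joint_pos": joint angles; "qvel": joint speeds; "joint_efforts": joint torques, N m; "tool_pos": TCP position; "eef_rot": TCP orientation; "force": force on the tool from outside, world axes, zero at the start; "wrist_torque": the same for the moment, N m; "gripper_width": finger opening in m.
Only numpy, scipy, OpenCV 4.12 (cv2) and the standard library are available. Lean on these libraries where they do the work, as an engineer would, in place of code of your own. Each camera call takes 0.05 s, during which the arm holds its last target.

### The job

Open the grey instrument case: raise its lid by the black tab until the lid stands steeply and the steel stay on the case's left side is almost straight, then push the stay's orange thumb plate back towards the hinge until the knee goes past straight and locks, so that the lid stays up unaided. Leave the green tin, the tape roll and the oil bottle where they are.

Things in the scene. Friction and masses are not known exactly. Their poses are not given: they have to be found in the camera images.
- case: Grey square instrument case, body 170 x 170 mm and 75 mm high, fixed to the bench, with a grey lid 19 mm thick (closed top at 94 mm) and a black tab in the middle of its front edge. Origin: centre of the underside. Its x axis points from the front (tab) to the rear (hinge), y to its left, z up.
- case_hinge (a point): Middle of the lid's hinge axis, on the upper rear edge of the case body, 75 mm above the bench; the axis runs along the case's y.
- lid_tab (a point): Centre of the black finger tab, which sticks 31 mm out of the front edge of the lid, is 30 mm wide (along the case's y) and 12 mm thick. It lies 186 mm in front of the hinge axis and 9 mm above it when shut, and swings with the lid about that axis. It can be pinched from above by its two sides (fingers closing along the case's y), with the hand kept upright while the tab turns between the fingers.
- lid (a joint): Angle of the lid, rad: 0 shut, grows as it opens. The hinge is slightly stiff: let go above about 1.1 rad the lid just keeps standing, below about 0.9 rad it falls shut. The stay stops it at 1.43 rad: do not force it further.
- stay_plate (a point): Middle of the front face of the orange thumb plate (34 x 32 x 4 mm) at the knee of the folding stay, outside the left wall (case y +0.108 m). Lid shut: it faces down near the front corner. With the lid at 1.3 to 1.4 rad it is 100 to 108 mm high and faces the front, leaning back 15 to 40 degrees; pushed rearward (case +x) with a few newtons it goes back 15 to 30 mm and down 10 mm to the knee's stop.
- stay_knee (a joint): Angle of the stay's knee, rad: 0 folded as with the lid shut, 2.83 dead straight, 2.98 at its stop just past straight, where the weight of the lid keeps it locked. Past straight is locked; short of it the knee folds up again when the lid comes down.
- tin_box: Bystander: green hinged tin, 113 x 154 x 73 mm, to the right of the case. Origin: centre of the underside.
- tape_roll: Bystander: roll of yellow tape lying flat, behind the tin, 91 mm across, 24 mm high. Origin: centre of the underside.
- oil_bottle: Bystander: small blue bottle, 45 mm across, 120 mm high, behind the case. Origin: centre of the underside.

How it is judged:
By the outcome, as a careful person would: the job done as asked, in the order asked, and still so for the second after the job is handed in, with the robot touching nothing.
It also fails if it takes over 43 s, if anything falls off the work surface, if the arm or the gripper's body presses on something with over 40 N, if the wrist force passes 120 N, or if a joint passes its speed limit or range.

## Working session

There is one attempt and no reset: what is moved stays moved. The work goes in short steps, Python scripts to look and compute and a tool call to move; the robot and the scene stay as the last step left them, time stands still between calls to the robot, and variables do not carry over. Pictures are saved under pics/ and viewed, and the job is handed in when it is done.

Besides the shell and the picture viewer there is one more tool, called after "Request:" as name([rows], argument=value, ...), one row to a line, values as JSON. arm_command: Moves the arm, as the interface text tells. Its arguments: {"type":"object","properties":{"increments":{"type":"array","items":{"type":"array","items":{"type":"array","items":{"type":"number"}}}},"gripper":{"type":"number"},"squeeze":{"type":"number"}},"required":["increments"]}

```bash
mkdir -p pics
python3 - <<'E'
from station import ctrl, viewer, order
import cv2
o=ctrl.observe(); print({k:o[k] for k in('t','tool_pos','eef_rot','gripper_width','force')})
for n in('scene','top','wrist'):
    c=viewer.get_calibration(n); print(n,c)
    cv2.imwrite(f'pics/{n}0.png',cv2.cvtColor(viewer.capture(n),cv2.COLOR_RGB2BGR))
E
```

```text
{'t': 0.0, 'tool_pos': array([0.23454371, 0.49720114, 0.20489293]), 'eef_rot': array([[-9.04390173e-01,  4.26706096e-01, -5.68562657e-04],
       [ 4.26706466e-01,  9.04389621e-01, -1.00302363e-03],
       [ 8.62058691e-05, -1.14973407e-03, -9.99999335e-01]]), 'gripper_width': 0.09411881505663003, 'force': array([-0.06819666,  0.00490597, -0.24809703])}
scene {'fx': 458.2195240627179, 'fy': 458.2195240627179, 'cx': 256.78049619842506, 'cy': 196.17938292773718, 'dist_coeffs': array([-0.13230362,  0.        ,  0.        ,  0.        ,  0.        ]), 'position': array([ 0.08776912, -0.32085122,  0.65260495]), 'rotation': array([[ 0.72919797, -0.43021864,  0.5321487 ],
       [-0.68405862, -0.47905282,  0.55006563],
       [ 0.01827885, -0.76512764, -0.64361912]])}
top {'fx': 374.80536558598294, 'fy': 374.80536558598294, 'cx': 256.93539368865765, 'cy': 192.50008275470074, 'dist_coeffs': array([-0.08815583,  0.        ,  0.        ,  0.        ,  0.        ]), 'position': array([0.49389478, 0.16366798, 0.93279822]), 'rotation': array([[-0.01479792, -0.99457519,  0.10296224],
       [-0.99978652,  0.01620277,  0.01282133],
       [-0.01442005, -0.10275053, -0.99460263]])}
wrist {'fx': 264.3057845152733, 'fy': 264.3057845152733, 'cx': 263.31258596704293, 'cy': 191.03885063096467, 'dist_coeffs': array([-0.0410009,  0.       ,  0.       ,  0.       ,  0.       ]), 'position': array([0.16654644, 0.53035621, 0.38364312]), 'rotation': array([[ 0.42619259,  0.87363587,  0.234777  ],
       [ 0.90463086, -0.41110149, -0.11242141],
       [-0.00169821,  0.2602997 , -0.96552638]])}
```

View pics/scene0.png

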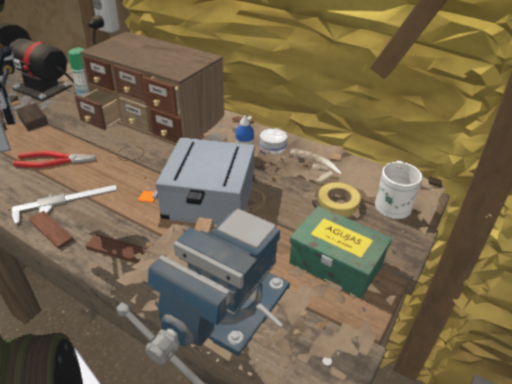

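View pics/top0.png

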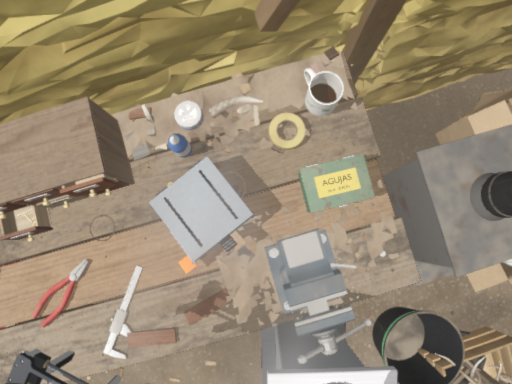

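View pics/wrist0.png

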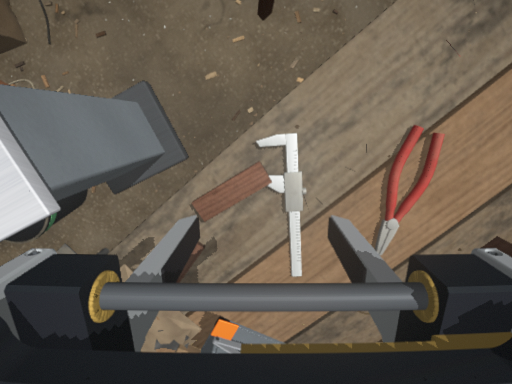

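The pictures show the case near (200,208) in the top view, with its tab at about (229,242) and the orange plate at about (187,265). A vise stands in front of it. I'll enlarge the crop.

Run:
```python
import cv2
a=cv2.imread('pics/top0.png')[145:285,130:270]; cv2.imwrite('pics/c1.png',cv2.resize(a,None,fx=4,fy=4,interpolation=cv2.INTER_CUBIC))
a=cv2.imread('pics/scene0.png')[110:240,130:290]; cv2.imwrite('pics/c2.png',cv2.resize(a,None,fx=4,fy=4,interpolation=cv2.INTER_CUBIC))
```

```text
(no output)
```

View pics/c1.png

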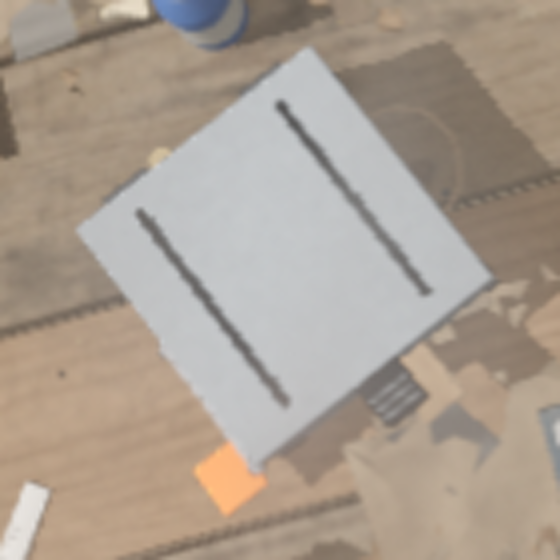

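View pics/c2.png

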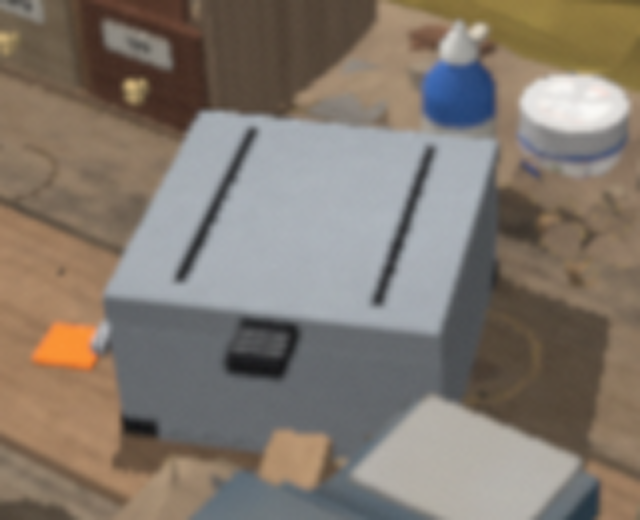

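In the top crop the lid corners are RR (310,47), RL (77,230), FR (492,280) and FL (258,470). In the scene crop they are FL (107,297), FR (440,332), RL (200,113) and RR (497,140). Next I'll fit the pose to these.

```bash
cat > h.py <<'E'
import numpy as np, cv2
from scipy.optimize import least_squares
from station import ctrl, viewer, order
def proj(n,P,c=None):
    c=c or viewer.get_calibration(n); R=np.array(c['rotation']).T; t=-R@c['position']
    K=np.array([[c['fx'],0,c['cx']],[0,c['fy'],c['cy']],[0,0,1]])
    return cv2.projectPoints(np.array(P,float).reshape(-1,3),cv2.Rodrigues(R)[0],t,K,c['dist_coeffs'])[0][:,0]
def world(p,P):
    x,y,a=p[:3]; P=np.array(P,float).reshape(-1,3);c,s=np.cos(a),np.sin(a)
    return np.c_[x+c*P[:,0]-s*P[:,1],y+s*P[:,0]+c*P[:,1],P[:,2]]
def cap(n,f,box=None,k=1):
    a=cv2.cvtColor(viewer.capture(n),cv2.COLOR_RGB2BGR); cv2.imwrite(f'pics/{f}_full.png',a)
    if box: a=a[box[1]:box[3],box[0]:box[2]]
    cv2.imwrite(f'pics/{f}.png',cv2.resize(a,None,fx=k,fy=k,interpolation=cv2.INTER_CUBIC))
E
python3 - <<'E'
from h import *
L=[[-.085,.085,.094],[-.085,-.085,.094],[.085,.085,.094],[.085,-.085,.094]]
t=np.array([[258,470],[492,280],[77,230],[310,47]])/4-.375+[130,145]
s=np.array([[107,297],[440,332],[200,113],[497,140]])/4-.375+[130,110]
for w in((1,0),(0,1),(1,1)):
    f=lambda p:np.r_[w[0]*(proj('top',world(p,L))-t).ravel(),w[1]*(proj('scene',world(p,L))-s).ravel()]
    r=least_squares(f,[.45,.3,-.7]); print(r.x,np.degrees(r.x[2]),np.round(r.fun,1))
p=r.x
print(world(p,[[.085,0,.075],[-.101,0,.084],[-.085,.108,.1]]))
tab=[[-.085,0,.09],[-.116,.015,.09],[-.116,-.015,.09]]
print((proj('top',world(p,tab))-[130,145])*4,(proj('scene',world(p,tab))-[130,110])*4)
print([viewer.get_calibration('wrist')['position']])
E
```

```text
[0.54666225 0.30214626 0.65677533] 37.63045470979603 [-0.5 -0.1  0.9 -0.1 -0.5  0.3  0.1 -0.2 -0.  -0.   0.   0.   0.  -0.
  0.   0. ]
[0.54690345 0.30299473 0.66790745] 38.268277860445096 [-0.  -0.   0.  -0.  -0.   0.  -0.  -0.  -1.1 -0.1  1.   0.6 -0.3 -0.7
  0.4 -0.3]
[0.54669162 0.30244042 0.66168201] 37.9115867029806 [-0.3 -0.1  0.8 -0.3 -0.7  0.6 -0.3 -0.2 -1.3 -0.2  0.8  0.9  0.  -0.7
  0.7  0. ]
[[0.61375321 0.35466822 0.075     ]
 [0.46700668 0.2403815  0.084     ]
 [0.41327    0.33542028 0.1       ]]
[[375.31074603 372.47667816]
 [388.67814319 432.89147872]
 [430.66373757 399.15156755]] [[269.05135385 320.55301363]
 [221.70647545 357.95477955]
 [283.33778126 365.27293397]]
[array([0.16655089, 0.53036433, 0.38372137])]
```

```bash
cat >> h.py <<'E'
def tri(obs):
    f=lambda X:np.concatenate([proj(n,X)[0]-np.array(u) for n,u in obs])
    r=least_squares(f,[.5,.25,.1]); return r.x,np.round(r.fun,1)
def tool(target,yang=None):
    o=ctrl.observe(); R=np.array(o['eef_rot']); d=R.T@(np.array(target)-o['tool_pos'])
    cur=np.degrees(np.arctan2(R[1,1],R[0,1]))
    if yang is not None: yang=[-( (yang+k-cur+180)%360-180) for k in (0,180)]
    return np.round(d,4),yang
P=[.5467,.3024,.6617]
def tab(th,dz=.010):
    a=th+np.arctan2(9,186);r=.1862
    return world(P,[.085-r*np.cos(a),0,.075+r*np.sin(a)-dz])[0]
E
python3 - <<'E'
from h import *
print('vise corner',tri([('top',(282,241)),('scene',(240,211))]))
print('plate',tri([('top',(187,265)),('scene',(147,196.5))]))
print(tab(0),tool(tab(0),37.9+90), tool([.467,.2404,.2])[0])
E
```

```text
vise corner (array([0.4738492 , 0.12070372, 0.1257075 ]), array([ 0.6, -0.7, -0.8,  0. ]))
plate (array([0.41729538, 0.34107666, 0.0520177 ]), array([-0.,  0.,  0.,  0.]))
[0.46703005 0.24035046 0.07399915] (array([-0.3199, -0.1331,  0.1311]), [np.float64(-63.155978607981126), np.float64(116.84402139201893)]) [-0.3198 -0.1331  0.0051]
```

Request:
arm_command([
  [[-0.02, -0.01, 0, -4], [-0.05, -0.02, 0, -9], [-0.08, -0.033, 0, -15], [-0.11, -0.046, 0, -21], [-0.14, -0.058, 0, -27], [-0.17, -0.07, 0, -33], [-0.2, -0.083, 0, -39], [-0.23, -0.095, 0, -45], [-0.26, -0.108, 0, -51], [-0.285, -0.12, 0, -56], [-0.305, -0.127, 0, -60], [-0.315, -0.131, 0, -62], [-0.32, -0.133, 0.003, -63.2], [-0.32, -0.133, 0.005, -63.2], [-0.32, -0.133, 0.005, -63.2]],
], gripper=90, squeeze=20)

```text
t: 1.4
tool_pos: [0.4671, 0.2404, 0.1998]
eef_rot: [[-0.789, -0.614, -0.001], [-0.614, 0.789, -0.0], [0.001, 0.0, -1.0]]
force: [-0.1, -0.5, 0.3]
gripper_width: 0.0607
```

Run:
```python
from h import *
o=ctrl.observe(); print(o['t'],o['tool_pos'],o['gripper_width'],o['joint_pos'])
print(tool(tab(0),127.9))
cap('wrist','w1',None,1.5)
print(proj('wrist',[tab(0,0)]))
```

```text
1.4 [0.46706398 0.24044835 0.19980165] 0.06070955956204724 [ 4.05673135e-01  2.50394148e-01  1.59743915e+00  4.58562106e-05
  1.29492562e+00 -1.82614356e+00]
(array([-1.000e-04, -1.000e-04,  1.258e-01]), [np.float64(-0.027050708869012396), np.float64(179.97294929113104)])
[[262.67264551 187.2870752 ]]
```

View pics/w1.png

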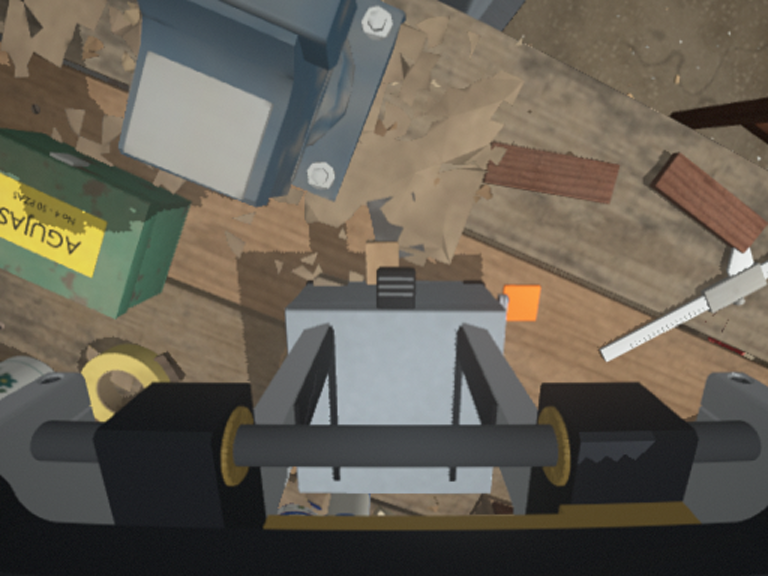

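In the wrist view the tab is at about (264,189) in original pixels, against a predicted (263,187), so they agree to roughly 1 mm. Next I'll descend and pinch.

Request:
arm_command([
  [[0, 0, 0.02, 0], [0, 0, 0.05, 0], [0, 0, 0.08, 0], [0, 0, 0.105, 0], [0, 0, 0.12, 0], [0, 0, 0.126, 0], [0, 0, 0.126, 0]],
])

```text
t: 2.03
tool_pos: [0.4666, 0.2408, 0.0736]
eef_rot: [[-0.788, -0.615, -0.002], [-0.615, 0.788, -0.001], [0.002, 0.001, -1.0]]
force: [0.1, 0.1, -0.7]
gripper_width: 0.061
```

Request:
arm_command([
  [[0, 0, 0, 0], [0, 0, 0, 0], [0, 0, 0, 0], [0, 0, 0, 0], [0, 0, 0, 0], [0, 0, 0, 0], [0, 0, 0, 0], [0, 0, 0, 0]],
], gripper=255, squeeze=20)

```text
t: 2.7
tool_pos: [0.4674, 0.2409, 0.075]
eef_rot: [[-0.789, -0.615, 0.0], [-0.615, 0.789, 0.001], [-0.001, 0.0, -1.0]]
force: [-3.4, 0.9, 5.2]
gripper_width: 0.0299
```

Run:
```python
from h import *
o=ctrl.observe(); print(o['t'],o['tool_pos'],o['gripper_width'],o['force'])
R=o['eef_rot']; 
for th in np.arange(0.1,1.45,.1).tolist()+[1.35,1.38]: print(round(th,2),np.round(R.T@(tab(th)-tab(0)),4))
cap('scene','s1',(130,80,290,240),4)
```

```text
2.7 [0.46741086 0.24089703 0.07495947] 0.029917109402702598 [-3.41551179  0.91346729  5.22634946]
0.1 [-0.0018  0.     -0.0185]
0.2 [-0.0055  0.     -0.0368]
0.3 [-0.011   0.     -0.0546]
0.4 [-0.0182  0.     -0.0717]
0.5 [-0.0271  0.     -0.088 ]
0.6 [-0.0376  0.     -0.1034]
0.7 [-0.0496  0.     -0.1177]
0.8 [-0.063   0.     -0.1306]
0.9 [-0.0775  0.     -0.1422]
1.0 [-0.0932 -0.     -0.1523]
1.1 [-0.1098 -0.     -0.1608]
1.2 [-0.1271 -0.     -0.1675]
1.3 [-0.145  -0.     -0.1725]
1.4 [-0.1634 -0.     -0.1757]
1.35 [-0.1542 -0.     -0.1743]
1.38 [-0.1597 -0.     -0.1752]
```

View pics/s1.png

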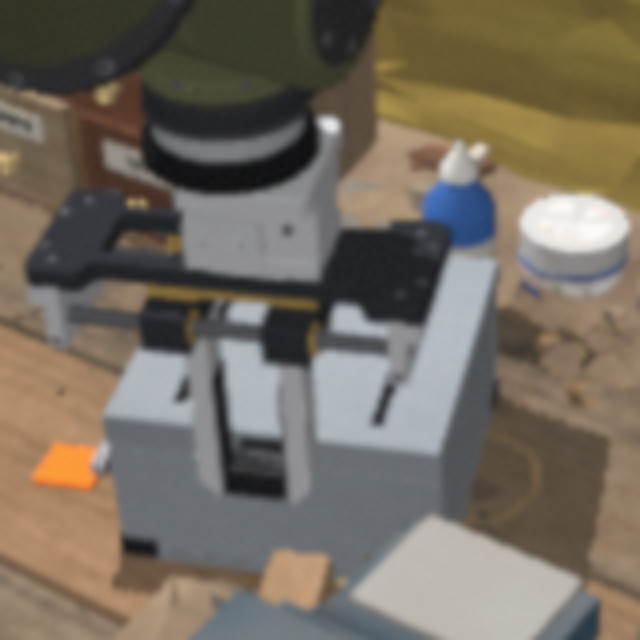

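The crop shows the fingers straddling the tab, with an opening of 29.9 mm. I'll raise the lid along the arc.

Request:
arm_command([
  [[-0.0005, 0, -0.009, 0], [-0.002, 0, -0.0185, 0], [-0.0035, 0, -0.028, 0], [-0.0055, 0, -0.037, 0], [-0.008, 0, -0.0455, 0], [-0.011, 0, -0.0545, 0], [-0.0145, 0, -0.063, 0], [-0.018, 0, -0.0715, 0], [-0.0225, 0, -0.08, 0], [-0.027, 0, -0.088, 0], [-0.0325, 0, -0.096, 0], [-0.0375, 0, -0.1035, 0], [-0.0435, 0, -0.1105, 0], [-0.0495, 0, -0.1175, 0], [-0.063, 0, -0.1305, 0], [-0.0705, 0, -0.1365, 0], [-0.0775, 0, -0.142, 0]],
])

```text
t: 4.17
tool_pos: [0.5293, 0.2885, 0.2175]
eef_rot: [[-0.789, -0.615, 0.001], [-0.615, 0.789, -0.0], [-0.0, -0.001, -1.0]]
force: [-1.8, 0.3, -1.9]
gripper_width: 0.0296
```

Run:
```python
from h import *
o=ctrl.observe(); print(o['t'],o['tool_pos'],tab(.9),o['gripper_width'],o['force'])
cap('scene','s2',(100,50,300,220),3)
```

```text
4.1667 [0.52930213 0.28849525 0.21752283] [0.52811296 0.28792381 0.21627898] 0.029589049264509722 [-1.77013942  0.32295878 -1.85310975]
```

View pics/s2.png

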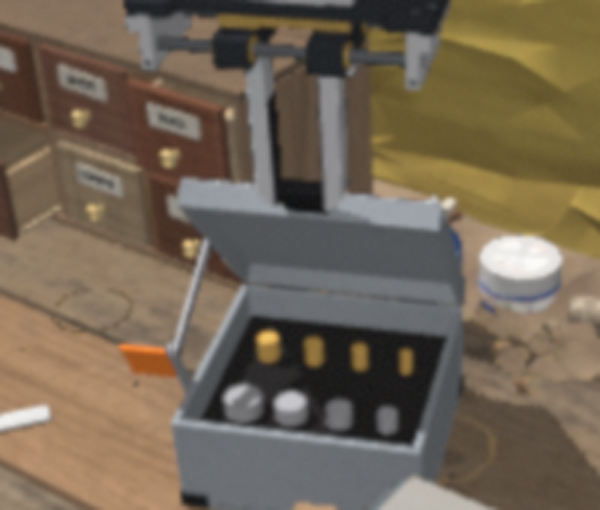

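The lid is up to about 0.9 rad and still gripped, and the stay is unfolding. I'll continue to about 1.36 rad.

Request:
arm_command([
  [[-0.008, 0, -0.0052, 0], [-0.0157, 0, -0.01, 0], [-0.024, 0, -0.0145, 0], [-0.0323, 0, -0.0186, 0], [-0.041, 0, -0.022, 0], [-0.0496, 0, -0.0253, 0], [-0.0585, 0, -0.028, 0], [-0.0675, 0, -0.0303, 0], [-0.072, 0, -0.0312, 0], [-0.0767, 0, -0.0321, 0], [-0.078, 0, -0.0324, 0], [-0.078, 0, -0.0324, 0]],
])

```text
t: 5.22
tool_pos: [0.5908, 0.3358, 0.2499]
eef_rot: [[-0.789, -0.614, 0.002], [-0.614, 0.789, -0.0], [-0.002, -0.001, -1.0]]
force: [0.7, -3.2, 4.3]
gripper_width: 0.0298
```

Run:
```python
from h import *
o=ctrl.observe(); print(o['t'],o['tool_pos'],tab(1.36),o['gripper_width'],o['force'])
cap('scene','s3',(100,50,300,220),3)
```

```text
5.2167 [0.59078983 0.33581734 0.24985185] [0.59000164 0.33612473 0.24874858] 0.029798984302113866 [ 0.72912368 -3.19139119  4.28961335]
```

View pics/s3.png

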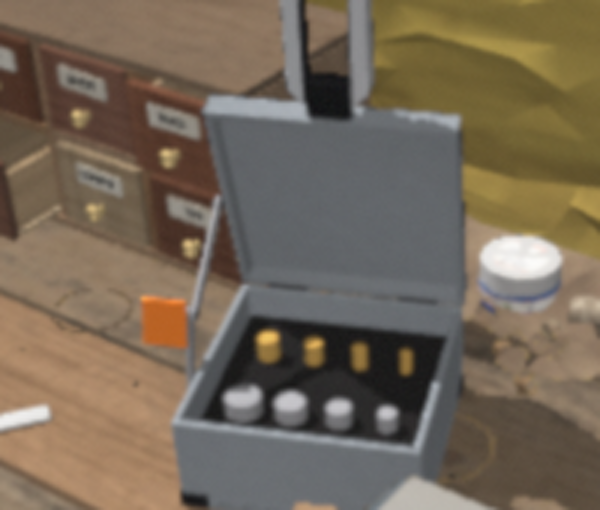

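The lid stands at about 1.36–1.37 rad and the stay is nearly straight. I'll release the tab and lift clear.

Request:
arm_command([
  [[0, 0, 0, 0], [0, 0, 0, 0], [0, 0, 0, 0], [0, 0, 0, 0], [0, 0, -0.01, 0], [0, 0, -0.03, 0], [0, 0, -0.05, 0], [0, 0, -0.06, 0], [0.02, 0, -0.07, 0], [0.05, 0, -0.07, 0], [0.08, 0, -0.07, 0], [0.11, 0, -0.07, 0], [0.13, 0, -0.07, 0], [0.13, 0, -0.07, 0]],
], gripper=110)

```text
t: 6.43
tool_pos: [0.4856, 0.2549, 0.3204]
eef_rot: [[-0.789, -0.615, 0.002], [-0.615, 0.789, 0.001], [-0.002, -0.001, -1.0]]
force: [1.1, -0.0, 0.8]
gripper_width: 0.0536
```

Run:
```python
from h import *
o=ctrl.observe(); print(o['t'],o['tool_pos'],o['gripper_width'],o['force'])
cap('scene','s4',(110,60,290,210),4)
cap('wrist','w4',None,1.5);cap('top','t4',(130,120,290,280),4)
```

```text
6.4333 [0.48560921 0.25486697 0.32039278] 0.05362539279698547 [ 1.12255952 -0.00562391  0.83235379]
```

View pics/s4.png

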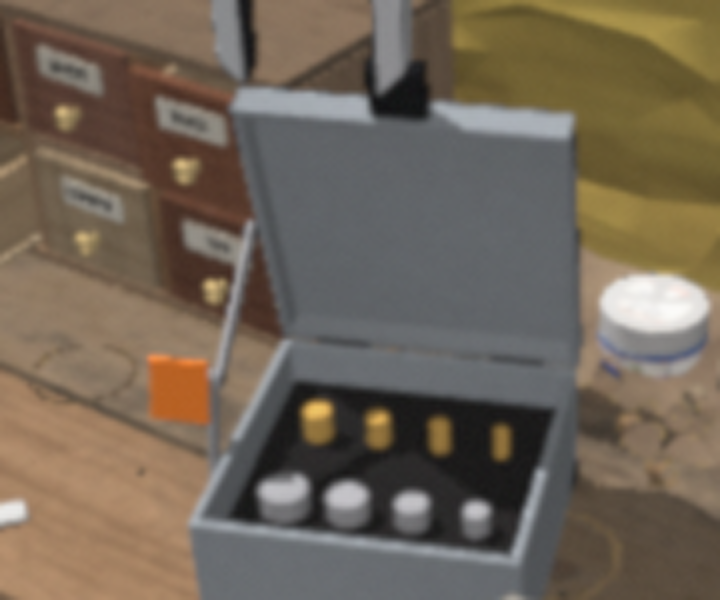

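View pics/w4.png

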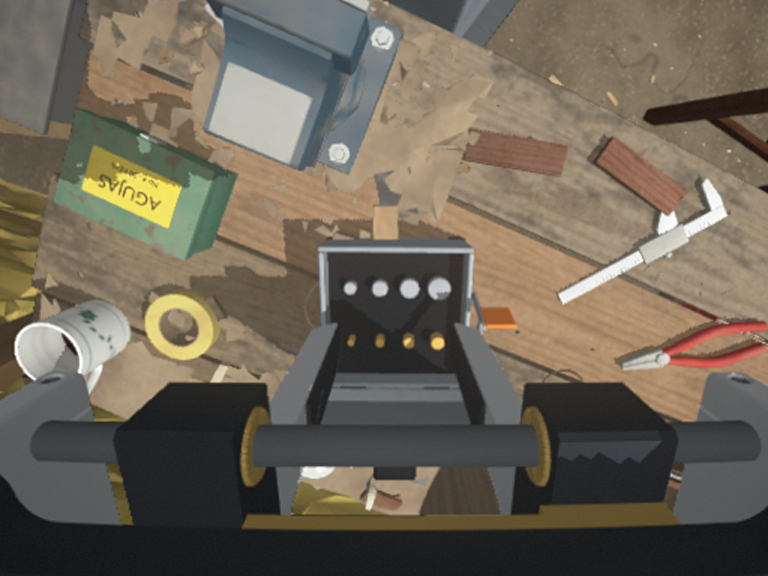

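View pics/t4.png

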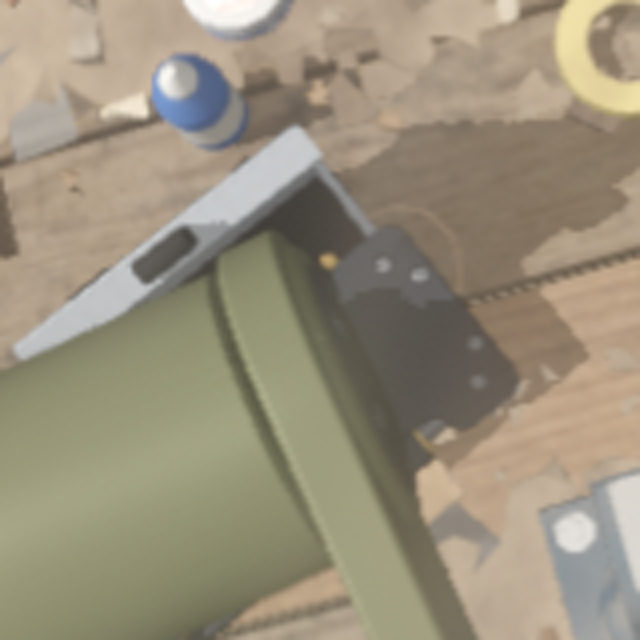

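The lid stays up unaided. The plate's centre is at (180,390) in the scene crop and about (499,318) in the ×1.5 wrist view.

Run:
```python
from h import *
X,f=tri([('scene',((180.5+.5)/4-.5+110,(390+.5)/4-.5+60)),('wrist',(499/1.5-.2,318/1.5-.2))])
c,s=np.cos(P[2]),np.sin(P[2]); d=X-[P[0],P[1],0]
print(X,f,'case',c*d[0]+s*d[1],-s*d[0]+c*d[1],X[2])
# fit with model: centre x,z at y=.108, lean
def pl(q):
    x,z,l=q; u=np.array([np.sin(l),0,np.cos(l)])*.016; y=np.array([0,.017,0]); C=np.array([x,.108,z])
    return np.array([C+u+y,C+u-y,C-u-y,C-u+y])
st=(np.array([[150,357],[210,360],[210,423],[152,419]])+.5)/4-.5+[110,60]
# wrist order UL=(outer?) image right = +case y
g=lambda q:(proj('scene',world(P,pl(q)))-st).ravel()
r=least_squares(g,[0,.1,.5]); print('model',r.x,np.round(r.fun,1)); print((proj('wrist',world(P,pl(r.x)))*1.5).round())
```

```text
[0.4719359  0.38423875 0.101421  ] [ 0.1  0.   0.1 -0. ] case -0.00869849625560163 0.11050605504208626 0.10142099891295753
model [-0.01511447  0.10628193  0.37879611] [-0.2 -0.1  0.6  0.7  0.4  0.  -0.7 -0.6]
[[518. 324.]
 [485. 324.]
 [479. 304.]
 [511. 304.]]
```

Request:
arm_command([
  [[0, 0.02, 0, 0], [0, 0.05, 0, 0], [0, 0.08, 0, 0], [0, 0.1, 0, 0], [0, 0.112, 0, 0], [0, 0.112, 0.02, 0], [0, 0.112, 0.055, 0], [0, 0.112, 0.09, 0], [0, 0.112, 0.125, 0], [0, 0.112, 0.16, 0], [0, 0.112, 0.19, 0], [0, 0.112, 0.215, 0], [0, 0.112, 0.226, 0], [0, 0.112, 0.228, 0], [0, 0.112, 0.228, 0]],
], gripper=255, squeeze=20)

```text
t: 7.83
tool_pos: [0.419, 0.3448, 0.091]
eef_rot: [[-0.789, -0.615, -0.0], [-0.615, 0.789, -0.0], [0.0, -0.0, -1.0]]
force: [0.7, -0.5, 0.6]
gripper_width: 0.0005
```

```bash
cat >> h.py <<'E'
def case(X):
    c,s=np.cos(P[2]),np.sin(P[2]); d=np.array(X)-[P[0],P[1],0]
    return np.round([c*d[0]+s*d[1],-s*d[0]+c*d[1],X[2]],4)
E
python3 - <<'E'
from h import *
o=ctrl.observe(); print(o['t'],case(o['tool_pos']),o['gripper_width'],o['force'],o['joint_pos'])
cap('scene','s5',(110,60,290,210),4)
cap('wrist','w5',None,1.5)
E
```

```text
7.8333 [-0.0747  0.1119  0.091 ] 0.0005448134463823942 [ 0.6556533  -0.45708101  0.55951839] [ 6.21015172e-01  4.06159273e-01  1.66142224e+00 -4.77070741e-05
  1.07431812e+00 -1.61192071e+00]
```

View pics/s5.png

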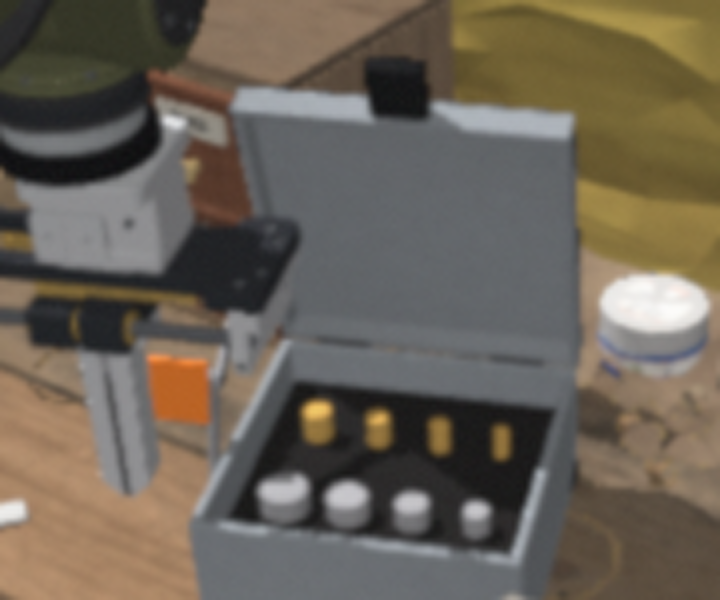

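View pics/w5.png

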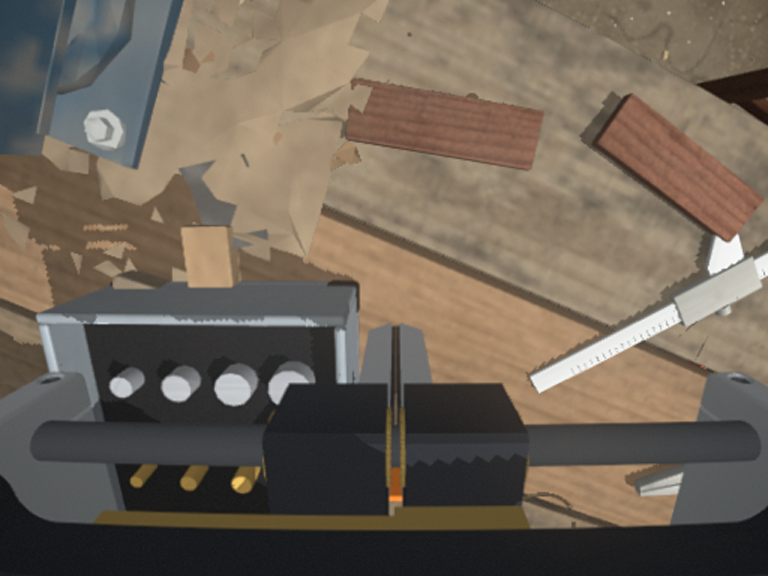

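The closed fingers hang in front of the plate. I'll turn the hand 30° so the inboard end of the gripper body keeps away from the lid, then approach.

Request:
arm_command([
  [[0, -0.001, 0, 6], [0, -0.002, 0, 12], [0, -0.003, 0, 18], [-0.005, -0.003, 0, 24], [-0.015, -0.003, 0, 30], [-0.025, -0.003, 0, 30], [-0.035, -0.003, 0, 30], [-0.035, -0.003, 0, 30]],
])

```text
t: 8.6
tool_pos: [0.4495, 0.3648, 0.0925]
eef_rot: [[-0.99, -0.138, 0.003], [-0.138, 0.99, 0.002], [-0.003, 0.001, -1.0]]
force: [0.6, -0.4, 0.7]
gripper_width: 0.0005
```

Run:
```python
from h import *
o=ctrl.observe(); print(o['t'],case(o['tool_pos']),o['force'])
for d in (.01,.02,.03,.04):
    t=world(P,[*case(o['tool_pos'])])[0]+world([0,0,P[2]],[d,0,0])[0]; print(d,tool(t)[0])
cap('scene','s6',(110,60,290,210),4)
```

```text
8.6 [-0.0383  0.109   0.0925] [ 0.63864624 -0.35918181  0.66484737]
0.01 [-0.0087  0.005   0.    ]
0.02 [-0.0173  0.01    0.    ]
0.03 [-0.026   0.015   0.0001]
0.04 [-0.0346  0.02    0.0001]
```

View pics/s6.png

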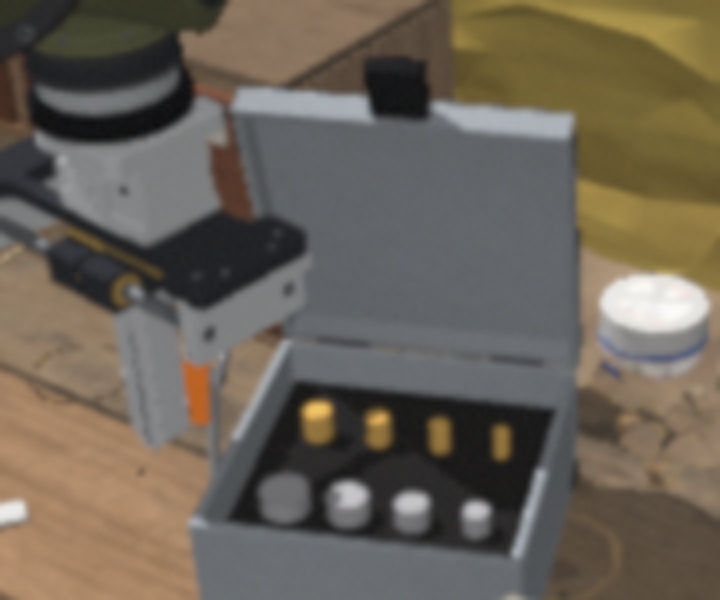

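The fingers are just in front of the plate. I'll push along case +x in small steps.

Request:
arm_command([
  [[-0.0035, 0.002, 0, 0], [-0.007, 0.004, 0, 0], [-0.0105, 0.006, 0, 0], [-0.014, 0.008, 0, 0], [-0.0175, 0.01, 0, 0], [-0.0175, 0.01, 0, 0]],
])

```text
t: 9.15
tool_pos: [0.4644, 0.3764, 0.0908]
eef_rot: [[-0.99, -0.138, 0.0], [-0.138, 0.99, 0.0], [-0.0, 0.0, -1.0]]
force: [-0.1, 0.3, 0.3]
gripper_width: 0.0004
```

Request:
arm_command([
  [[-0.003, 0.0015, 0, 0], [-0.0055, 0.003, 0, 0], [-0.0085, 0.005, 0, 0], [-0.0085, 0.005, 0, 0]],
])

```text
t: 9.48
tool_pos: [0.4722, 0.3826, 0.0909]
eef_rot: [[-0.99, -0.138, 0.0], [-0.138, 0.99, 0.0], [-0.0, 0.0, -1.0]]
force: [-0.4, -0.0, 0.2]
gripper_width: 0.0002
```

Run:
```python
from h import *
o=ctrl.observe(); print(o['t'],case(o['tool_pos']),o['force'])
cap('scene','s7',(110,60,290,210),4)
```

```text
9.4833 [-0.0095  0.1091  0.0909] [-0.39173565 -0.00125703  0.21855267]
```

View pics/s7.png

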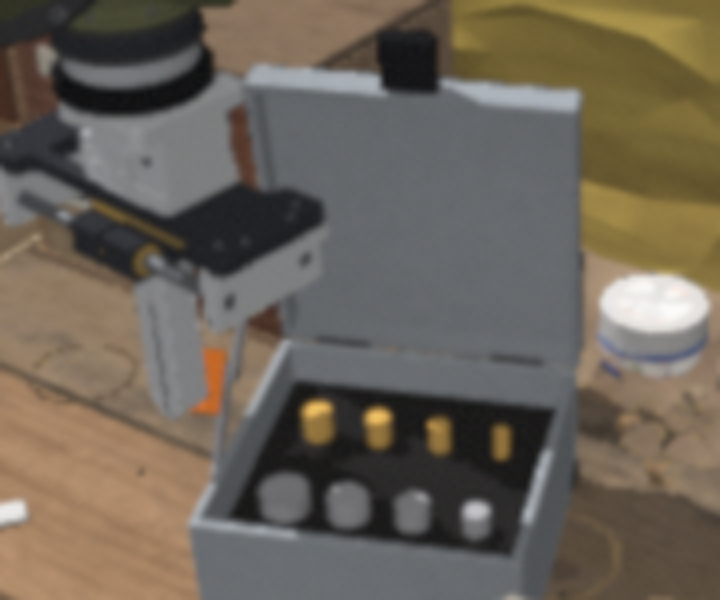

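The plate and lid are moving (the lid's top edge rose about 5 px in the original image). I'll keep pushing.

Request:
arm_command([
  [[-0.0025, 0.0015, 0, 0], [-0.005, 0.003, 0, 0], [-0.005, 0.003, 0, 0]],
])

```text
t: 9.78
tool_pos: [0.4766, 0.3862, 0.0909]
eef_rot: [[-0.99, -0.138, 0.0], [-0.138, 0.99, 0.0], [-0.0, 0.0, -1.0]]
force: [0.1, -0.5, 0.7]
gripper_width: 0.0003
```

Request:
arm_command([
  [[-0.0015, 0.001, 0, 0], [-0.0035, 0.002, 0, 0], [-0.0035, 0.002, 0, 0]],
])

```text
t: 10.03
tool_pos: [0.4797, 0.3885, 0.0909]
eef_rot: [[-0.99, -0.138, 0.0], [-0.138, 0.99, 0.0], [-0.0, 0.0, -1.0]]
force: [0.3, 0.4, 0.3]
gripper_width: 0.0003
```

Run:
```python
from h import *
o=ctrl.observe(); print(o['t'],case(o['tool_pos']),o['force'])
cap('scene','s8',(110,60,290,210),4)
```

```text
10.0333 [0.     0.1091 0.0909] [0.26740667 0.44928119 0.34637769]
```

View pics/s8.png

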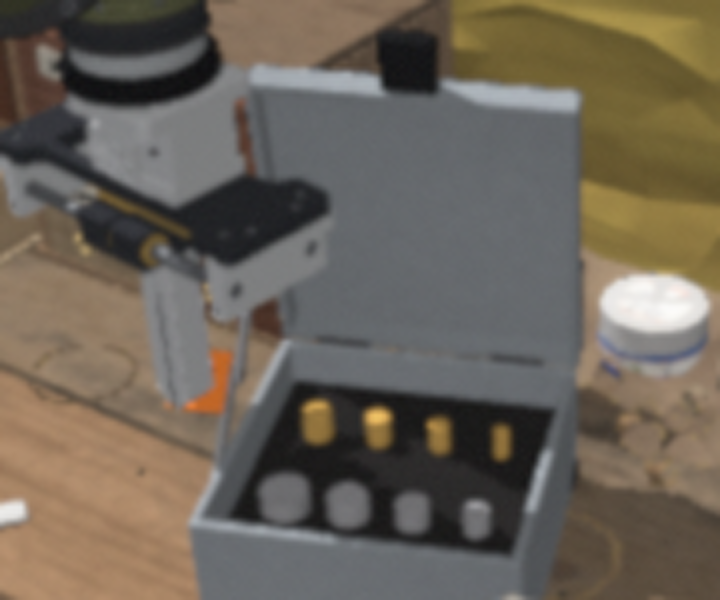

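The lid and plate haven't moved since the last picture and the force is near zero, so the knee may already have snapped over. I'll inch forward until there is firm contact at the stop.

Request:
arm_command([
  [[-0.0015, 0.001, 0, 0], [-0.0035, 0.002, 0, 0], [-0.0035, 0.002, 0, 0]],
])

```text
t: 10.33
tool_pos: [0.4812, 0.3897, 0.0903]
eef_rot: [[-0.99, -0.138, -0.005], [-0.138, 0.99, -0.003], [0.005, -0.003, -1.0]]
force: [-11.4, -9.2, 5.3]
gripper_width: 0.0006
```

Request:
arm_command([
  [[-0.0015, 0.001, 0, 0], [-0.0025, 0.0015, 0, 0], [-0.0025, 0.0015, 0, 0]],
])

```text
t: 10.58
tool_pos: [0.4818, 0.3902, 0.0899]
eef_rot: [[-0.99, -0.138, -0.009], [-0.138, 0.99, -0.007], [0.01, -0.006, -1.0]]
force: [-23.5, -19.7, 12.4]
gripper_width: 0.0007
```

Run:
```python
from h import *
o=ctrl.observe(); print(o['t'],case(o['tool_pos']),o['force'])
cap('scene','s9',(110,60,290,210),4)
```

```text
10.5833 [0.0027 0.1091 0.0899] [-23.52141844 -19.67193414  12.3589474 ]
```

View pics/s9.png

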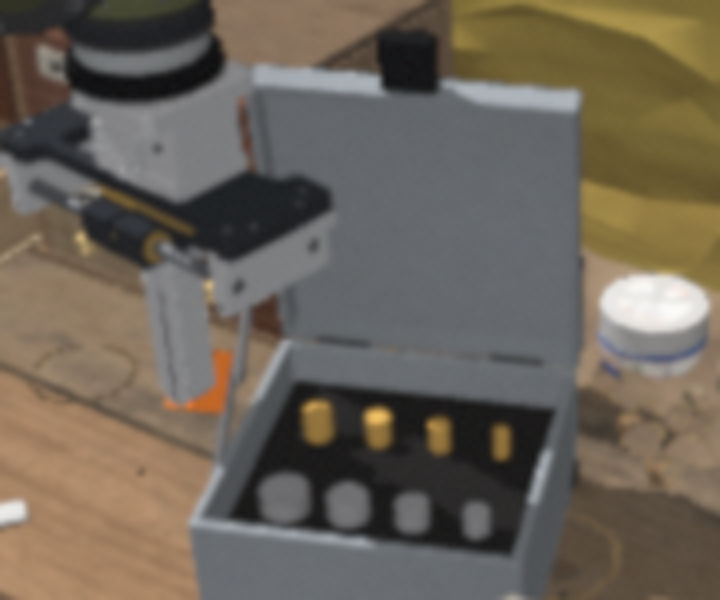

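I now have firm contact at about 30 N with the plate not moving, so the knee is at its stop. I'll back off, rise and check.

Request:
arm_command([
  [[0.006, -0.0035, 0, 0], [0.017, -0.01, 0, 0], [0.035, -0.02, 0, 0], [0.052, -0.03, 0, 0], [0.07, -0.04, 0, 0], [0.075, -0.043, -0.02, 0], [0.085, -0.05, -0.05, 0], [0.1, -0.05, -0.085, 0], [0.11, -0.05, -0.12, 0], [0.13, -0.04, -0.15, 0], [0.13, -0.02, -0.17, 0], [0.13, 0, -0.18, 0], [0.13, 0.03, -0.18, 0], [0.13, 0.06, -0.18, 0], [0.13, 0.09, -0.18, 0], [0.13, 0.1, -0.18, 0], [0.13, 0.1, -0.18, 0]],
])

```text
t: 12.05
tool_pos: [0.3417, 0.4751, 0.2701]
eef_rot: [[-0.99, -0.14, -0.001], [-0.14, 0.99, -0.001], [0.001, -0.0, -1.0]]
force: [0.3, 0.7, 0.7]
gripper_width: 0.0007
```

Run:
```python
from h import *
o=ctrl.observe(); print(o['t'],case(o['tool_pos']),o['tool_pos'],o['force'])
cap('scene','s10',(110,60,290,210),4);cap('top','t10')
# lid angle & plate fits
```

```text
12.05 [-0.0556  0.2622  0.2701] [0.34166063 0.47510078 0.27011228] [0.26690687 0.658847   0.70357617]
```

View pics/s10.png

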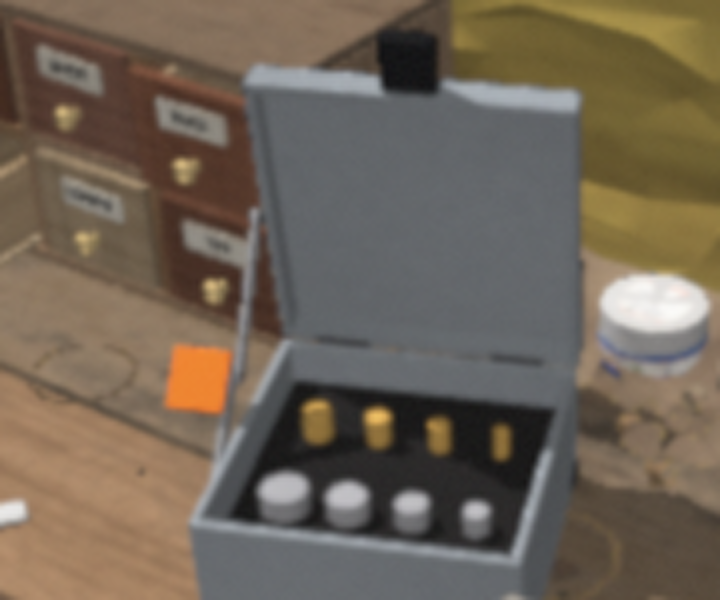

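View pics/t10.png

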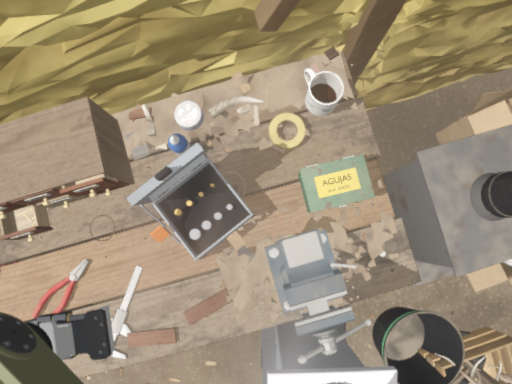

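The stay now looks slightly bent past straight and the lid stands up. The plate corners are (172,345), (233,349), (228,412) and (166,407). I'll check these numerically.

Run:
```python
from h import *
def pl(q):
    x,z,l=q; u=np.array([np.sin(l),0,np.cos(l)])*.016; y=np.array([0,.017,0]); C=np.array([x,.108,z])
    return np.array([C+u+y,C+u-y,C-u-y,C-u+y])
st=(np.array([[172,345],[233,349],[228,412],[166,407]])+.5)/4-.5+[110,60]
r=least_squares(lambda q:(proj('scene',world(P,pl(q)))-st).ravel(),[0,.1,.5]); print(r.x,np.round(r.fun,1))
# knee offset from straight line: stay top end, knee, bottom in rectilinear px of crop
def lidang(t,pts):
    f=lambda q:(proj('scene',world(P,[[.085-.17*np.cos(q[0])-.019*np.sin(q[0]),s*.085,.075+.17*np.sin(q[0])-.019*0+ -.0*1] if 0 else [.085-.17*np.cos(q[0]),s*.085,.075+.17*np.sin(q[0])] for s in(1,-1)]))-pts).ravel()
    r=least_squares(f,[t]); return r.x,np.round(r.fun,1)
for pts in ([[240,108],[570,135]],[[250,87],[578,107]]): print(lidang(1.3,(np.array(pts)+.5)/4-.5+[110,60]))
```

```text
[0.01209307 0.09490398 0.61596722] [-0.   0.  -0.   0.6 -0.1 -0.1  0.1 -0.5]
(array([1.32716794]), array([-2. , -0.5,  0.3, -0.2]))
(array([1.44590117]), array([-1.6, -1.3, -0.1,  0.4]))
```

```bash
python3 -c "
from station import order
print(order.sign_off())"
```

```text
the job is handed in; nothing more can be done
None
```

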